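# Tip the feed trough until the first knob meets the rim

## Task

Of the two pivoting feed troughs on the bench, take the one that holds the two round knobs by the crossbar at its tail and tip it slowly, mouth downward, until the front (smaller) knob has slid down against the low rim of the mouth. Stop there and let go, leaving the trough tipped and the knob lying at the rim: nothing may fall out, and the larger knob must stay behind on the rubber lining. Leave the other trough, with the small block-shaped fittings, as it is.

Things in the scene. Friction and masses are not known exactly. Their poses are not given: they have to be found in the camera images.
- chute_a_bar (a point): centre of the steel crossbar (12 mm thick, level, 68 mm free between its two side arms) at the tail of the knob trough, 95 mm up at the start. Axes turn with the trough: x from tail to mouth, y along bar and pivot axis, z up out of the channel. From the bar: outside of tail wall x = 0.064; pivot axis x = 0.157, z = 0; inner face of rim x = 0.239; floor z = -0.010; top of side walls z = 0.019
- chute_a (a joint): tip angle of the knob trough in rad: 0 level (start), grows as the bar is raised and the mouth goes down, to 0.87. The stiff pivot stays where it is left (about 2 N at the bar). The trough is an open aluminium channel, 178 x 56 x 34 mm, between two dark steel cheeks on a fixed stand; the front floor is smooth, the tail end (0.067 to 0.125 from the bar) is rubber-lined; the rim is 7 mm high
- knob_small_mid (a point): centre (half-way up) of the smaller round moulded knob, 38 mm across, 21 mm high, lying flat on the smooth floor about the middle of the knob trough (0.147 to 0.159 from the bar along its x). It begins to slide at 0.2 to 0.42 rad of tip and then runs by itself to the rim within about 1 s, where its centre is at x = 0.220 from the bar
- knob_large_mid (a point): centre (half-way up) of the larger round moulded knob, 44 mm across, 24 mm high, lying flat on the rubber lining at the tail of the knob trough (about 0.095 from the bar along its x). It slides too if the trough is tipped beyond about 0.55 rad
- chute_b_bar (a point): centre of the crossbar of the other trough, built alike but holding two small block-shaped fittings (17 x 28 x 16 mm); to be left alone
Things that resemble listed ones, but are neither listed nor needed, are in the scene too. Leave any brown or turquoise look-alike of the part that bears knob_large_mid alone.

How it is judged:
At the end, for the whole second after the job is handed in: The knob trough is left tipped over 9 degrees, the smaller knob in it within 15 mm of touching the rim, the larger knob still in it at the tail, its centre no more than 24 mm towards the mouth from the middle of the rubber lining; the other trough's bar within 15 mm of its start (x of knob_small_mid in the frame of chute_a_bar between 0.205 and 0.235 m and z of knob_small_mid in the frame of chute_a_bar between -0.012 and 0.012 m and angle between chute_a_bar's own z axis and vertical above 0.15 rad and x of knob_large_mid in the frame of chute_a_bar between 0.07 and 0.12 m and z of knob_large_mid in the frame of chute_a_bar between -0.012 and 0.015 m and distance of chute_b_bar from where it was at the start of the episode below 0.015 m).
It fails at once if the other trough was tipped (distance of chute_b_bar from where it was at the start of the episode above 0.02 m).
It fails at once if the larger knob left the rubber lining (x of knob_large_mid in the frame of chute_a_bar above 0.135 m).
It fails at once if the smaller knob fell out (x of knob_small_mid in the frame of chute_a_bar above 0.255 m or z of knob_small_mid in the frame of chute_a_bar below -0.03 m).
It fails at once if the knob trough was jerked (tipped faster than 1.5 rad/s) (velocity of joint chute_a above 1.5 rad/s).
It also fails if it takes over 45 s, if anything falls off the work surface, if the arm or the gripper's body presses on something with over 40 N, if the wrist force passes 120 N, or if a joint passes its speed limit or range.

## Robot

A 7-joint arm with a two-finger parallel gripper is mounted at the origin on a cart in front of the work surface, level with it; the furniture and walls round the work are solid. World frame = base frame: x ahead of the robot, y to its left, z up, the work surface at z = 0. Lengths are in m, angles in rad, forces in N, time in s.
With the tool pointing down it reaches from about 0.425 to 0.925 m from the base axis. Payload 6.8 kg.
Tool frame: the origin (TCP) lies at the very end of the fingers, on their centre line; the grasp point (between the pads) lies 19 mm behind it (r.grip_point_offset is the distance from the TCP to the grasp point, in m); z points along the fingers, y is the direction in which the jaws open and shut (so a half turn about z gives the same grasp; the last joint's range is limited). The gripper opens to 88 mm and grips with 3 to 60 N. Pads are 20 mm wide; open, the fingers measure 115 mm over their backs; the gripper's body (75 mm by 178 mm) begins 61 mm behind the grasp point.
Start: joints at [1.094, 0.477, 0.022, 1.555, -0.011, 1.109, -0.083], TCP at [0.243, -0.63, 0.223] pointing down, gripper open.
Joint ranges: [-2.96, 2.96], [-0.34, 2.1], [-1.41, 1.46], [0.24, 2.44], [-1.37, 4.51], [0.17, 1.92], [-2.96, 2.96]. Speed limits (rad/s): [2.39, 2.39, 3.14, 3.14, 3.14, 3.14, 3.14].

## Interface

Orientations are given as [roll, pitch, yaw] about the fixed x, y, z axes, in that order (R = Rz(yaw) Ry(pitch) Rx(roll)).
In Python, from station import r, kin, get_image, camera_params, order gives the robot as it stands. The module is installed in compiled form; this text tells all that it offers. Calls block until the motion is done:
- r.move_pose(position, orientation): joint-space move of the TCP to a pose.
- r.line_to(position, rotation=None, feed=0.15): straight line of the TCP; rotation=None keeps the orientation; feed is the mean speed in m/s.
- r.goto_joints(angles): joint-space move.
- r.set_gripper(opening, grip_force=None): opening from 0.0 (shut) to 1.0 (fully open); grip_force is the grip in N (None keeps the last); returns when the fingers have stopped.
- r.dwell(seconds).
- kin.inverse_kinematics(position, orientation): joint angles nearest the present ones, or None.
- get_image(name): name is "side" or "top" or "wrist"; returns the picture (384x512x3 uint8, red, green, blue); there is no depth.
- camera_params(name): a dict with "vfov" (degrees; the focal length in pixels is half the picture's height over the tangent of half this angle, whatever the lens; pixels are square), "cx", "cy" (the principal point, pixels), "R" (3x3) and "t" (3): a world point X has camera coordinates R X + t. Camera axes: x right, y down, z forward; pixel columns grow to the right and rows downward; lengths in m; the calibration is good to about 2 mm. The wrist camera is an equidistant fisheye: a pixel r from the principal point sees the ray r / f radians off the axis. A picture is of the moment at which its call begins: read the wrist's pose just before it. camera_params takes no time and is no camera call; for the wrist camera it gives the pose at the moment of the call.
A pose or a line that the arm cannot do raises r.IKError and nothing moves.
- order.job_done(): hands the job in, once; it reports no verdict.
Readings, each from a call of its own:
- r.current_clock(): time.
- r.current_q(): joint angles.
- r.current_joint_vel(): joint speeds.
- r.current_joint_efforts(): joint torques, N m.
- r.current_tool_pos(): TCP position.
- r.current_tcp_rot(): TCP orientation.
- r.current_ft_force(): force on the tool from outside, world axes, zero at the start.
- r.current_ft_torque(): the same for the moment, N m.
- r.current_grip_width(): opening from 0.0 (shut) to 1.0 (fully open).
Only numpy, scipy, OpenCV 4.12 (cv2) and the standard library are available. Lean on these libraries where they do the work, as an engineer would, in place of code of your own. Each camera call takes 0.05 s, during which the arm holds its last target.

## Working session

There is one attempt and no reset: what is moved stays moved. The work goes in short steps, each a Python script; the robot and the scene stay as the last script left them, time stands still between calls to the robot, and variables do not carry over. Pictures are saved under pics/ and viewed, and the job is handed in when it is done.

```bash
mkdir -p pics; python3 - <<'E'
from station import r, kin, get_image, camera_params, order
import cv2
for n in ["side","top","wrist"]:
    im=get_image(n); cv2.imwrite(f"pics/{n}0.png",im[:,:,::-1])
    p=camera_params(n); print(n,p)
print(r.current_clock(),r.current_tool_pos(),r.current_tcp_rot())
E
```

```text
side {'vfov': 47.04467798510709, 'cx': 257.08754253330534, 'cy': 193.52207810254083, 'R': array([[-0.99995562, -0.00688742,  0.0064286 ],
       [-0.0089975 ,  0.49573257, -0.86842862],
       [ 0.00279437, -0.86844791, -0.49577254]]), 't': array([0.50195199, 0.04000718, 1.16254729])}
top {'vfov': 52.92824036073158, 'cx': 260.49200508416175, 'cy': 188.27003367392564, 'R': array([[ 0.01195422, -0.99992438, -0.00288759],
       [-0.9863244 , -0.0113168 , -0.16442659],
       [ 0.16438148,  0.00481369, -0.9863851 ]]), 't': array([0.06317054, 0.53984289, 1.06413289])}
wrist {'vfov': 65.70646984690485, 'cx': 255.3693075997327, 'cy': 190.52395215282624, 'R': array([[ 3.59969458e-01, -9.32964083e-01,  9.45193709e-05],
       [-8.91726712e-01, -3.44028879e-01,  2.94053740e-01],
       [-2.74309061e-01, -1.05934651e-01, -9.55788883e-01]]), 't': array([-0.67523091, -0.03336214,  0.39151772])}
0.15 [ 0.24316759 -0.62919688  0.22193775] [-3.14022000e+00  1.16891452e-04  3.68837441e-01]
```

View pics/side0.png

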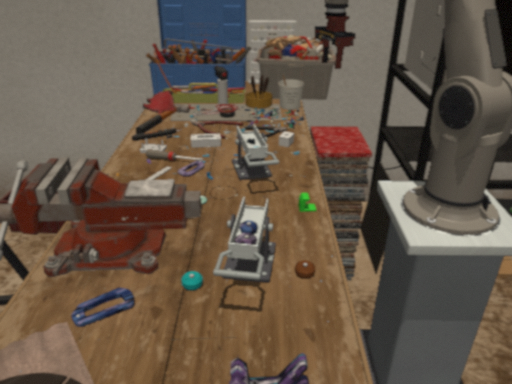

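View pics/top0.png

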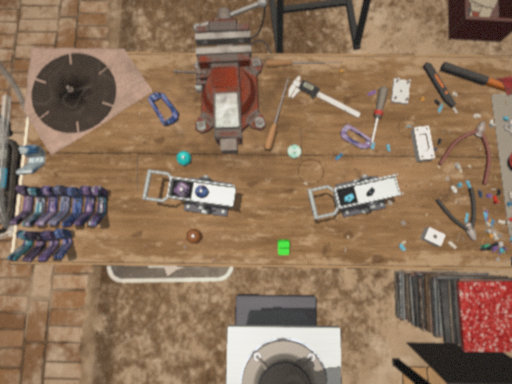

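View pics/wrist0.png

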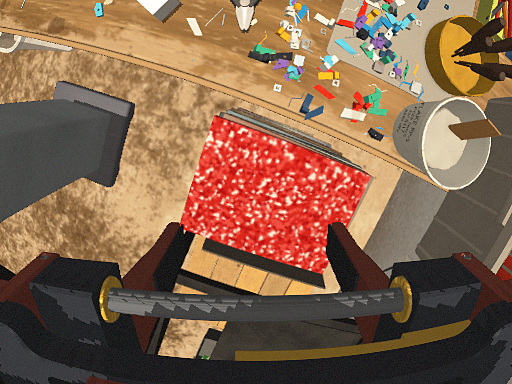

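```bash
python3 - <<'E'
import cv2,numpy as np
t=cv2.imread("pics/top0.png"); s=cv2.imread("pics/side0.png")
a=cv2.resize(t[155:225,130:250],None,fx=6,fy=6,interpolation=cv2.INTER_CUBIC)
cv2.imwrite("pics/topA.png",a)
cv2.imwrite("pics/topB.png",cv2.resize(t[165:230,295:415],None,fx=6,fy=6,interpolation=cv2.INTER_CUBIC))
cv2.imwrite("pics/sideA.png",cv2.resize(s[190:315,200:300],None,fx=4.7,fy=4.7,interpolation=cv2.INTER_CUBIC))
E
```

```text
(no output)
```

View pics/topA.png

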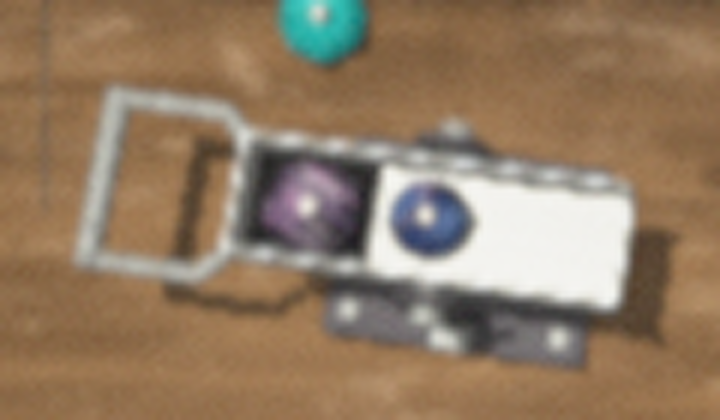

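View pics/topB.png

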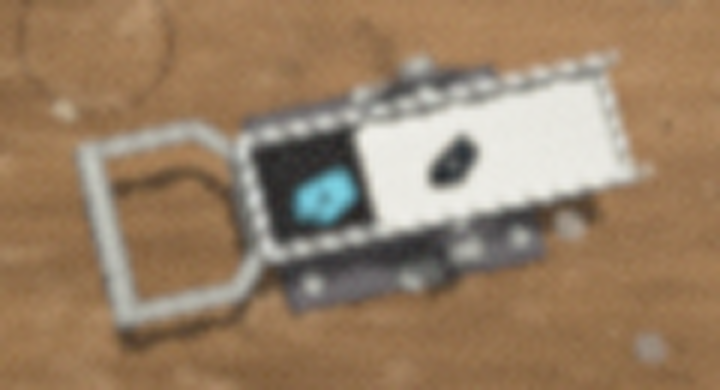

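View pics/sideA.png

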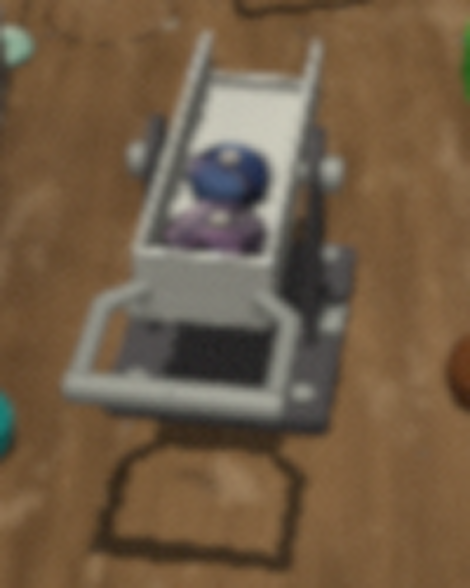

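```bash
cat > h.py <<'E'
import numpy as np, cv2
from station import r, kin, get_image, camera_params, order
def ray(n,u,v):
    p=camera_params(n); f=192/np.tan(np.radians(p['vfov'])/2)
    d=np.array([(u-p['cx'])/f,(v-p['cy'])/f,1.]); R=np.array(p['R']); return -R.T@p['t'], R.T@d
def atz(n,u,v,z):
    o,d=ray(n,u,v); return o+d*(z-o[2])/d[2]
def proj(n,X):
    p=camera_params(n); f=192/np.tan(np.radians(p['vfov'])/2)
    c=np.array(p['R'])@X+p['t']; return np.array([p['cx']+f*c[0]/c[2],p['cy']+f*c[1]/c[2]])
E
python3 - <<'E'
from h import *
T=lambda x,y:(130+(x+.5)/6-.5,155+(y+.5)/6-.5)
S=lambda x,y:(200+(x+.5)/4.7-.5,190+(y+.5)/4.7-.5)
for nm,q,z in [("barL",T(113,97),.095),("barR",T(89,257),.095),("barc",T(101,177),.095),("mouthTL",T(632,183),.114),("mouthTR",T(622,305),.114),("tailL",T(245,135),.114),("tailR",T(230,250),.114)]:
    print(nm,atz("top",*q,z))
for nm,q in [("bL",S(75,386)),("bR",S(281,403)),("bc",S(178,394))]:
    print(nm,atz("side",*q,.095))
E
```

```text
barL [0.57627146 0.37985634 0.095     ]
barR [0.50169807 0.38635109 0.095     ]
barc [0.53876989 0.38312243 0.095     ]
mouthTL [0.53545219 0.13823894 0.114     ]
mouthTR [0.48021703 0.1414343  0.114     ]
tailL [0.55544163 0.31343603 0.114     ]
tailR [0.50295093 0.31751274 0.114     ]
bL [0.5742199  0.37820456 0.095     ]
bR [0.49583773 0.38691396 0.095     ]
bc [0.53484765 0.38229126 0.095     ]
```

The knob trough is the one on the left in the top view. Its bar centre is at about pixel (147,184), with the purple large knob on black rubber at (181,189) and the blue small knob on white floor at (201,191). The right trough (bar ~(313,204)) holds small angular blocks, so it is chute_b. The turquoise (184,158) and brown (194,236) knobs on the bench are look-alikes, so I'll leave them alone. Next I'll go over the bar.

```bash
cat >> h.py <<'E'
from scipy.spatial.transform import Rotation as Ro
P=np.array([[0,1,0],[1,0,0],[0,0,-1.]])  # columns: tool axes in trough frame
def toolpose(bar0,yaw,th,off=0.,gp=None):
    """bar0: bar centre at level; returns tcp pos,rpy with grasp point on bar at tip th; off=retreat along -tool z"""
    Rt=(Ro.from_euler('z',yaw)*Ro.from_euler('y',th)).as_matrix()
    x0=Ro.from_euler('z',yaw).as_matrix()@[1,0,0]
    piv=np.array(bar0)+0.157*x0
    bar=piv-0.157*Rt[:,0]
    R=Rt@P
    pos=bar+R[:,2]*((r.grip_point_offset if gp is None else gp)-off)
    return pos,Ro.from_matrix(R).as_euler('xyz')
BAR=np.array([0.537,0.383,0.095]); YAW=-1.683
E
python3 - <<'E'
from h import *
print(r.grip_point_offset)
for th in [0,.2,.4,.5]:
    p,o=toolpose(BAR,YAW,th); print(th,p,o,kin.inverse_kinematics(p,o))
p,o=toolpose(BAR,YAW,0,off=.11)
q=kin.inverse_kinematics([.3,-.58,.38],r.current_tcp_rot());print(q)
r.move_pose([.3,-.58,.38],[3.14159,0,0.369])
hi=p.copy();hi[2]=.36
r.move_pose(hi,o)
r.set_gripper(.5)
r.move_pose(p,o)
print(r.current_clock(),r.current_tool_pos(),p,o)
for n in["wrist","top"]:cv2.imwrite(f"pics/{n}1.png",get_image(n)[:,:,::-1])
np.save("w1.npy",np.array([camera_params("wrist")],dtype=object),allow_pickle=True)
E
```

```text
0.0187
0 [0.537  0.383  0.0763] [ 3.14159265  0.         -0.11220367] [-0.22670179  0.71789583 -0.71144767  1.67060373  0.55046581  0.96331647
 -2.82254188]
0.2 [0.53706557 0.38358189 0.10786384] [-2.94159265  0.         -0.11220367] [-0.20472371  0.58961561 -0.59536156  1.76936327  0.26891758  0.73507049
 -2.56526254]
0.4 [0.5364277  0.37792084 0.13891484] [-2.74159265  0.         -0.11220367] [-0.17595707  0.49259727 -0.48629961  1.86361397 -0.14863161  0.57820189
 -2.15124676]
0.5 [0.53585184 0.3728102  0.15385902] [-2.64159265e+00  2.22044605e-16 -1.12203673e-01] [-0.11588747  0.46677907 -0.49010326  1.90509008 -0.3599707   0.53822798
 -1.92589321]
[ 0.98576197  0.34790403  0.01719423  1.39509533 -0.0061088   1.40001232
 -0.19898633]
5.8917 [0.53755255 0.38401912 0.18790308] [0.537  0.383  0.1863] [ 3.14159265  0.         -0.11220367]
```

View pics/wrist1.png

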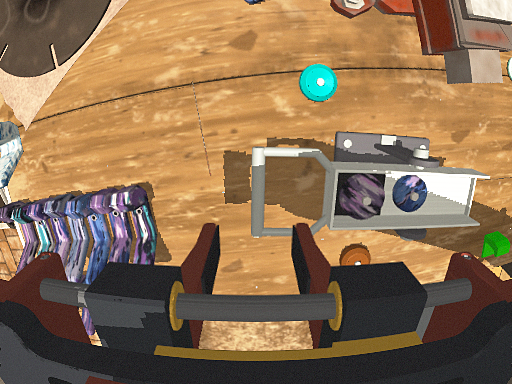

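The wrist view shows the bar at about column 258, running from row 150 to 235, with the large knob at (360,195) and the small one at (410,192). I'll enlarge it and refine the bar pose.

```bash
python3 - <<'E'
import cv2
s=cv2.imread("pics/wrist1.png")
cv2.imwrite("pics/w1c.png",cv2.resize(s[135:255,230:390],None,fx=5,fy=5,interpolation=cv2.INTER_CUBIC)[:600,:800])
E
```

```text
(no output)
```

View pics/w1c.png

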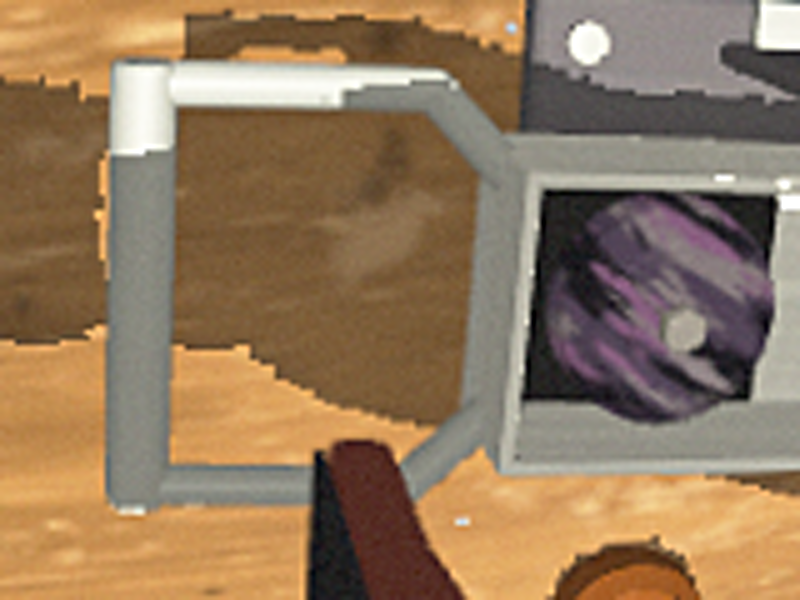

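```bash
cat >> h.py <<'E'
def wray(u,v,p=None):
    p=p or camera_params("wrist"); f=192/np.tan(np.radians(p['vfov'])/2)
    x,y=u-p['cx'],v-p['cy']; rr=np.hypot(x,y); a=rr/f
    d=np.array([x/rr*np.sin(a),y/rr*np.sin(a),np.cos(a)]); R=np.array(p['R']); return -R.T@p['t'],R.T@d
def watz(u,v,z,p=None):
    o,d=wray(u,v,p); return o+d*(z-o[2])/d[2]
E
python3 - <<'E'
from h import *
W=lambda x,y:(230+(x+.5)/5-.5,135+(y+.5)/5-.5)
a=watz(*W(143,85),.095);b=watz(*W(137,485),.095);print(a,b,(a+b)/2,np.linalg.norm(a-b),np.arctan2(*(a-b)[1::-1])-np.pi/2)
t1=watz(*W(512,140),.114);t2=watz(*W(500,470),.114);m=(t1+t2)/2;c=(a+b)/2
print(t1,t2,m,np.linalg.norm(t1-t2),np.arctan2(*(t1-t2)[1::-1])-np.pi/2,np.linalg.norm((m-c)[:2]),np.arctan2(*(m-c)[1::-1]))
for q in [(475,176),(472,226)]: print(watz(*q,.114))
print(watz(*W(660,305),.114-.017))
print(r.current_ft_force())
E
```

```text
[0.5774374  0.37798872 0.095     ] [0.50190762 0.38748697 0.095     ] [0.53967251 0.38273785 0.095     ] 0.07612466626136892 -1.6958947525384664
[0.56517908 0.31771384 0.114     ] [0.50550548 0.32193307 0.114     ] [0.53534228 0.31982346 0.114     ] 0.05982257107530898 -1.6413840567002072 0.06306323139364993 -1.6395153029388685
[0.53858366 0.16171341 0.114     ]
[0.48252926 0.15693196 0.114     ]
[0.52695471 0.28582591 0.097     ]
[ 0.02607461 -0.36904162 -0.08919804]
```

```bash
sed -i 's/^BAR=.*/BAR=np.array([0.538,0.383,0.095]); YAW=-1.68/' h.py; python3 - <<'E'
from h import *
p,o=toolpose(BAR,YAW,0)
r.line_to(p,o,feed=.06)
print(r.current_clock(),r.current_tool_pos(),p,r.current_ft_force())
r.set_gripper(0.0,20)
print(r.current_clock(),r.current_grip_width()*88,r.current_tool_pos(),r.current_ft_force(),r.current_ft_torque())
for n in["wrist","side"]:cv2.imwrite(f"pics/{n}2.png",get_image(n)[:,:,::-1])
a=cv2.imread("pics/side2.png")[170:320,180:320];w=cv2.imread("pics/wrist2.png")
cv2.imwrite("pics/c2.png",np.hstack([cv2.resize(a,(358,384)),w[:,70:]]))
E
```

```text
7.975 [0.53813841 0.38316261 0.07662885] [0.538  0.383  0.0763] [-0.36177682  0.06868515  0.32266215]
8.5833 11.677475158523855 [0.53790918 0.38227416 0.07625346] [-1.47299631 -2.54076487  2.68273491] [-0.63964447  0.22396284 -0.13027529]
```

View pics/c2.png

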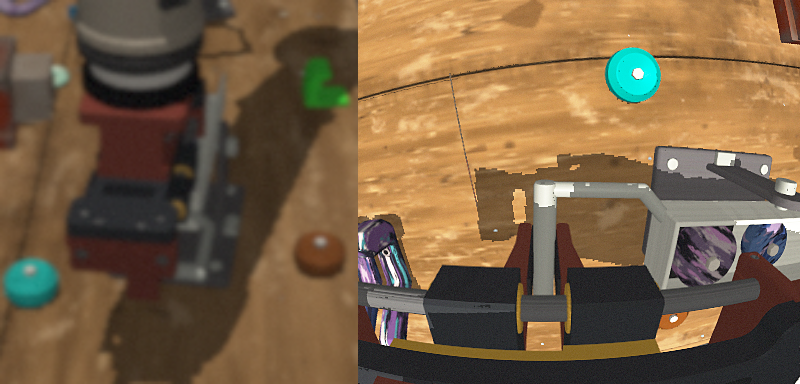

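Gripped at 11.7 mm with low forces. The wrist view shows the bar between the pads at about (545,290) and both knobs in place at (705,255) and (765,240). Now I'll tip slowly.

```bash
cat >> h.py <<'E'
def tip(a,b,step=.06,feed=.025):
    n=max(1,int(np.ceil((b-a)/step-1e-9)))
    for th in np.linspace(a,b,n+1)[1:]:
        p,o=toolpose(BAR,YAW,th); r.line_to(p,o,feed=feed)
def snap(k):
    w=get_image("wrist")[:,:,::-1]; t=get_image("top")[:,:,::-1]
    cv2.imwrite(f"pics/s{k}.png",np.hstack([w[100:300,300:],cv2.resize(t[160:220,140:255],(383,200),interpolation=cv2.INTER_CUBIC)]))
E
python3 - <<'E'
from h import *
snap("a0")
tip(0,.18)
print(r.current_clock(),r.current_tool_pos(),toolpose(BAR,YAW,.18)[0],r.current_ft_force(),r.current_ft_torque())
snap("a1")
a=[cv2.imread(f"pics/s{k}.png") for k in("a0","a1")]
cv2.imwrite("pics/c3.png",np.vstack(a))
E
```

```text
10.3833 [0.53796824 0.38315539 0.1045783 ] [0.53808842 0.38380648 0.10470977] [-1.97629463 -6.78033202  0.71749559] [-1.6392868   0.44688271 -0.1427849 ]
```

View pics/c3.png

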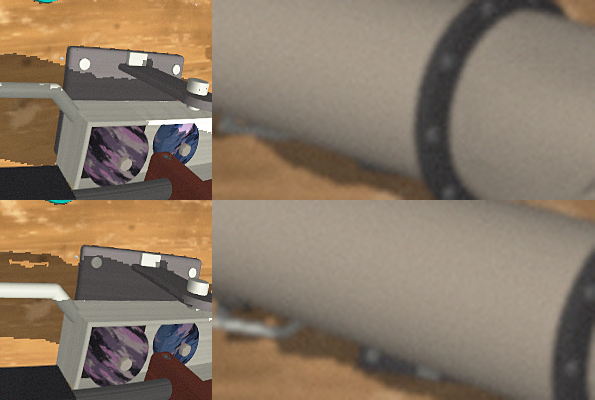

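At 0.18 rad both knobs are still seated (blue at wrist ≈(478,240), purple at (417,255)). The top view is blocked by the arm. I'll carry on in small steps and use the blue knob leaving its spot in the wrist view as the stop signal.

```bash
python3 - <<'E'
from h import *
def blue():
    im=get_image("wrist")[215:270,450:505].astype(int); R,G,B=im[...,0],im[...,1],im[...,2]
    return int(((B-R)>20).sum())
b0=blue();print(b0)
th=.18
while th<.455:
    tip(th,th+.03,step=.03,feed=.02); th+=.03
    hit=False
    for _ in range(3):
        r.dwell(.12); b=blue()
        if b<.6*b0: hit=True;break
    print(round(th,3),round(r.current_clock(),2),b,r.current_ft_force().round(1))
    if hit or b>b0*1.8: break
r.dwell(.9)
print(th,blue(),r.current_clock())
open("th.txt","w").write(str(th))
cv2.imwrite("pics/wrist4.png",get_image("wrist")[:,:,::-1]);cv2.imwrite("pics/side4.png",get_image("side")[:,:,::-1])
a=cv2.imread("pics/side4.png")[150:300,180:320];w=cv2.imread("pics/wrist4.png")
cv2.imwrite("pics/c4.png",np.hstack([cv2.resize(a,(358,384)),w[:,70:]]))
E
```

```text
939
0.21 11.42 941 [-2.6 -7.  -1.2]
0.24 12.3 940 [-1.8 -6.4 -1.4]
0.27 13.18 933 [-1.5 -7.5 -1. ]
0.3 14.07 934 [-2.5 -6.4 -2.1]
0.33 14.95 931 [-2.3 -7.5 -1.1]
0.36 15.67 257 [-1.9 -6.6 -1.8]
0.3600000000000001 0 16.6167
```

View pics/c4.png

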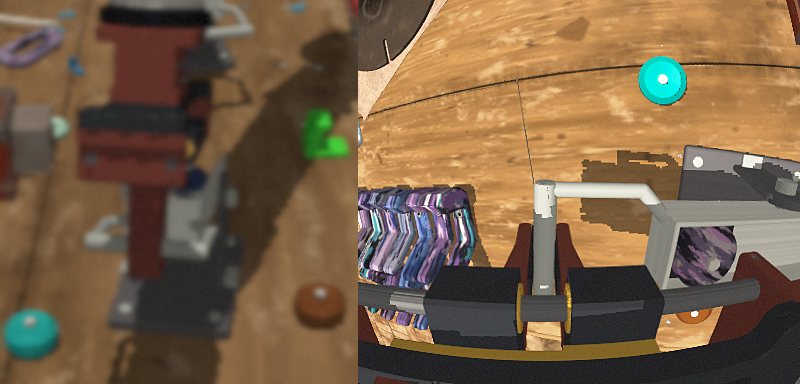

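The blue knob began sliding at 0.36 rad and has left its spot. The purple knob is unmoved at (705,255). I'll release, back straight out and check.

```bash
python3 - <<'E'
from h import *
th=float(open("th.txt").read())
r.set_gripper(.4)
p,o=toolpose(BAR,YAW,th,off=.10)
r.line_to(p,o,feed=.06)
print(r.current_clock(),r.current_ft_force())
cv2.imwrite("pics/wrist5.png",get_image("wrist")[:,:,::-1])
p[2]+=.08
r.line_to(p,o,feed=.15)
r.move_pose([.62,-.1,.38],[3.14159,0,-.11])
r.dwell(.3)
print(r.current_clock())
t=get_image("top")[:,:,::-1];s=get_image("side")[:,:,::-1];cv2.imwrite("pics/top5.png",t);cv2.imwrite("pics/side5.png",s)
a=cv2.resize(t[155:225,130:250],(480,280),interpolation=cv2.INTER_CUBIC);b=cv2.resize(s[180:300,200:290],(300,400),interpolation=cv2.INTER_CUBIC)
c=cv2.resize(t[165:230,295:415],(480,260),interpolation=cv2.INTER_CUBIC)
L=np.vstack([a,c]);Rr=np.zeros((540,300,3),np.uint8);Rr[:400]=b
cv2.imwrite("pics/c5.png",np.hstack([L,Rr]))
E
```

```text
19.1083 [-1.00446277  0.15556998 -0.11318898]
21.8
```

View pics/c5.png

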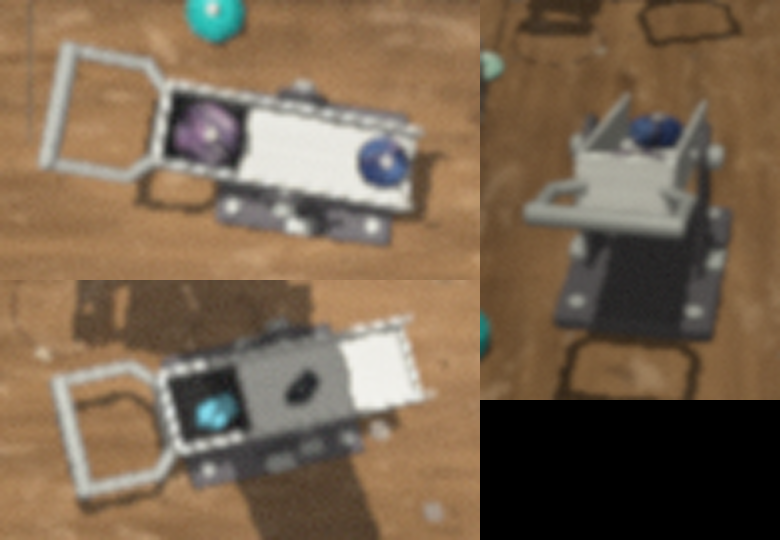

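View pics/wrist5.png

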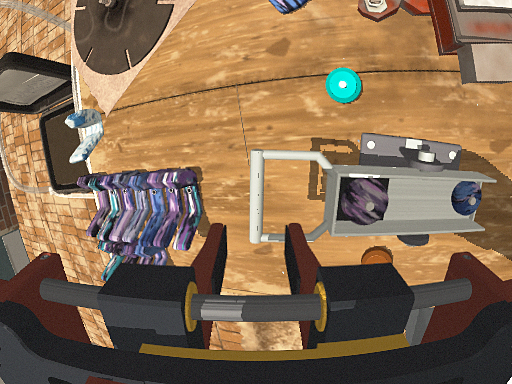

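The small knob is at the mouth (crop (385,162)), the large one is on the rubber (210,132), and the trough has stayed tipped. The other trough looks unchanged. One quick numeric check, then I'll hand in.

```bash
python3 - <<'E'
from h import *
T=lambda x,y:(130+(x+.5)/4-.5,155+(y+.5)/4-.5)
x0=np.array([np.cos(YAW),np.sin(YAW),0]);piv=BAR+.157*x0
def inframe(px,zl,th):
    # intersect ray with plane z_local=zl
    M=(Ro.from_euler('z',YAW)*Ro.from_euler('y',th)).as_matrix();b=piv-.157*M[:,0]
    o,d=ray("top",*px);n=M[:,2];t=(zl-(o-b)@n)/(d@n);return M.T@(o+t*d-b)
for th in(.3,.36):
    print(th,inframe(T(385,162),.0,th),inframe(T(210,132),.002,th),inframe(T(55,107),0,th))
print(r.current_clock())
order.job_done()
E
```

```text
0.3 [ 2.21736049e-01 -7.34111032e-04  4.59492006e-17] [0.10001083 0.00015272 0.002     ] [-1.34443201e-03  3.74962096e-04  1.24284785e-16]
0.36 [ 2.22608907e-01 -1.92157650e-04 -1.42181616e-16] [ 0.09952555 -0.00032537  0.002     ] [-1.43397696e-03 -9.43794049e-04 -3.55410712e-17]
21.9
the job is handed in; nothing more can be done
```

I gripped the knob trough by its tail crossbar and tipped it in small steps. The small knob began to slide at about 0.36 rad, so I stopped there, let it run to the rim, let go and backed away. I handed the job in at 21.9 s; no verdict was reported.

The last checks, all from the camera images, agreed with each other:
- **Small knob:** it lies at the rim, at x ≈ 0.222 m from the bar (allowed 0.205–0.235).
- **Large knob:** it is still on the rubber lining, at x ≈ 0.100 m (allowed 0.07–0.12).
- **Knob trough:** it stayed tipped at about 0.36 rad after release; the bar came out within about 2 mm of where that angle puts it.
- **Other trough:** it was not touched and looks unchanged. I compared it by eye only and did not measure its bar.

While tipping, the arm blocked the top camera, so I judged the start of the slide from the wrist camera alone. No check failed.

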